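# Feel down the riveted chute edge and try the lip

## Task

Check the chute before the next batch of rings: keeping the fingertips lightly on the blue edge strip or within about a centimetre above it, trace slowly along its row of seven brass rivets, passing over every one in order from the high end down to the low end. Then press the hinged steel lip at the chute's foot well down with the fingertips, let it spring back up level, and finish clear. Touch gently, without leaning hard on the chute, pick nothing up, and leave the ring, jar, driver and cap where they stand.

Things in the scene. Friction and masses are not known exactly. Their poses are not given: they have to be found in the camera images.
- chute: Fixed galvanised chute on legs, with a low tin bin (150 x 140 mm, 40 high) at its foot. Origin on the worktop under it; z up; +y to the high end (it falls 16 degrees along -y); +x is the side whose top edge bears the blue strip. Trough 104 mm wide, 265 long, walls 26 high, 16 mm wide flanges on top at x = +57 and -57 mm. Blue strip 14 mm wide on the +x flange only, with seven brass rivets.
- rivet1 (a point): Centre of the top of brass rivet 1 of 7 on the blue strip (head 10 mm across, 2 mm proud, spaced 34 mm along the slope; axes as the chute's); the highest one, where the row starts.
- rivet2 (a point): Centre of the top of brass rivet 2 of 7 on the blue strip (head 10 mm across, 2 mm proud, spaced 34 mm along the slope; axes as the chute's).
- rivet3 (a point): Centre of the top of brass rivet 3 of 7 on the blue strip (head 10 mm across, 2 mm proud, spaced 34 mm along the slope; axes as the chute's).
- rivet4 (a point): Centre of the top of brass rivet 4 of 7 on the blue strip (head 10 mm across, 2 mm proud, spaced 34 mm along the slope; axes as the chute's).
- rivet5 (a point): Centre of the top of brass rivet 5 of 7 on the blue strip (head 10 mm across, 2 mm proud, spaced 34 mm along the slope; axes as the chute's).
- rivet6 (a point): Centre of the top of brass rivet 6 of 7 on the blue strip (head 10 mm across, 2 mm proud, spaced 34 mm along the slope; axes as the chute's).
- rivet7 (a point): Centre of the top of brass rivet 7 of 7 on the blue strip (head 10 mm across, 2 mm proud, spaced 34 mm along the slope; axes as the chute's); the lowest one, next to the lip.
- lip (a joint): Hinged dark steel lip at the chute's foot, over the bin: 100 mm wide, 60 long, 3 thick, hinged along the chute's x at y = -115 mm, 75 mm above the worktop. 0 = level, sprung up against its stop; grows to 0.6 rad as its free edge is pushed down; well down means over 0.35 rad. It springs back when let go. Pressing 45 mm out takes about 2 N to start, 5 N at 0.35 rad, 7 N at 0.6 rad.
- lip_press (a point): Point on the top face of the lip, mid-width, 45 mm from the hinge (15 mm from its free edge); at rest 75 mm above the worktop, 160 mm along -y from the chute's origin. Moves with the lip; lies 15 mm lower at 0.35 rad, 22 mm lower at 0.5 rad.
- core_ring: Loose stainless core ring, 57 mm outside diameter, 51 mm inside, 50 mm high, standing on end; origin at the centre of its underside. Leave alone.
- jar: Loose squat amber glass jar with a black cap, 68 mm diameter, 72 mm high; origin at the centre of its underside. Leave alone.
- driver: Loose grey cast iron ring driver, round foot 58 mm across with a stem, 84 mm high; origin at the centre of its underside. Leave alone.
- cap: Loose dented aluminium cap, 62 mm diameter, 19 mm high; origin at the centre of its underside. Leave alone.

How it is judged (in metres and radians):
On the way, in this order (a step that is already met when the one before it is completed fails the run):
1. fingertips at rivet 1: grasp point within 15 mm sideways and fingertips no more than about 17 mm above it (horizontal distance between the grasp point and rivet1 below 0.015 m and z of the grasp point in the frame of rivet1 below 0.036 m), for 0.1 s.
2. fingertips at rivet 2: grasp point within 15 mm sideways and fingertips no more than about 17 mm above it (horizontal distance between the grasp point and rivet2 below 0.015 m and z of the grasp point in the frame of rivet2 below 0.036 m), for 0.1 s.
3. fingertips at rivet 3: grasp point within 15 mm sideways and fingertips no more than about 17 mm above it (horizontal distance between the grasp point and rivet3 below 0.015 m and z of the grasp point in the frame of rivet3 below 0.036 m), for 0.1 s.
4. fingertips at rivet 4: grasp point within 15 mm sideways and fingertips no more than about 17 mm above it (horizontal distance between the grasp point and rivet4 below 0.015 m and z of the grasp point in the frame of rivet4 below 0.036 m), for 0.1 s.
5. fingertips at rivet 5: grasp point within 15 mm sideways and fingertips no more than about 17 mm above it (horizontal distance between the grasp point and rivet5 below 0.015 m and z of the grasp point in the frame of rivet5 below 0.036 m), for 0.1 s.
6. fingertips at rivet 6: grasp point within 15 mm sideways and fingertips no more than about 17 mm above it (horizontal distance between the grasp point and rivet6 below 0.015 m and z of the grasp point in the frame of rivet6 below 0.036 m), for 0.1 s.
7. fingertips at rivet 7: grasp point within 15 mm sideways and fingertips no more than about 17 mm above it (horizontal distance between the grasp point and rivet7 below 0.015 m and z of the grasp point in the frame of rivet7 below 0.036 m), for 0.1 s.
8. the lip is pushed well down by the fingers (value of joint lip above 0.35 rad and contact force between the fingers and chute above 0.3 N), for 0.1 s.
At the end, for the whole second after the job is handed in: The lip is back up level (under 0.06 rad) and still, and the ring, jar, driver and cap stand upright within 12 mm of where they began (value of joint lip below 0.06 rad and velocity of joint lip below 0.05 rad/s and distance of each of core_ring, jar, driver, cap from where it was at the start of the episode below 0.012 m and angle between each of core_ring, jar, driver, cap's own z axis and vertical below 0.1 rad); the robot touches nothing.
It fails at once if the chute or lip is pressed with more than 30 N (contact force between any of the fingers, the arm and chute above 30 N).
It fails at once if the ring, jar, driver or cap is lifted, carried or shifted by more than 12 mm (distance of any of core_ring, jar, driver, cap from where it was at the start of the episode above 0.012 m).
It also fails if it takes over 51 s, if anything falls off the work surface, if the arm or the gripper's body presses on something with over 40 N, if the wrist force passes 120 N, or if a joint passes its speed limit or range.

## Robot

A 7-joint arm with a two-finger parallel gripper is mounted at the origin on the work surface. World frame = base frame: x ahead of the robot, y to its left, z up, the work surface at z = 0. Lengths are in mm, angles in rad, forces in N, time in s.
With the tool pointing down it reaches from about 425 to 925 mm from the base axis. Payload 6.8 kg.
Tool frame: the origin (TCP) lies midway between the tips of the shut fingers; the grasp point (between the pads) lies 19 mm behind it; z points along the fingers, y is the line along which they close (so a half turn about z gives the same grasp; the last joint's range is limited). The gripper opens to 85 mm and grips with 20 to 120 N. Pads are 22 mm wide; open, the fingers measure 114 mm over their backs; the gripper's body (76 mm by 85 mm) begins 54 mm behind the grasp point. The pads swing forward as they close: fully open they stand 13 mm farther back than shut.
Start: joints at [1.181, 0.477, 0.022, 1.555, -0.011, 1.109, -0.083], TCP at [187.717, -648.391, 201.608] pointing down, gripper open.
Joint ranges: [-2.96, 2.96], [-0.34, 2.1], [-1.41, 1.46], [0.24, 2.44], [-1.37, 4.51], [0.17, 1.92], [-2.96, 2.96]. Speed limits (rad/s): [2.39, 2.39, 3.14, 3.14, 3.14, 3.14, 3.14].

## Interface

Orientations are given as a unit quaternion [x, y, z, w].
In Python, from plant import arm, read_camera, workorder gives the robot as it stands. The module is installed in compiled form; this text tells all that it offers.
- The arm moves only by the tool arm_command, never from a script. Its argument "targets" is a list of rows, each a list of 7 numbers: the turn, a rotation vector about the tool's x, y, z in rad, then the shift along the tool's x, y, z in m, then the closure in counts, from 0 (fully open) to 255 (shut). In form: [[wx, wy, wz, x, y, z, claw], ...]. A call has 1 to 20 rows; each row is the pose to reach, as a shift and turn from the pose commanded when the call began, along the tool's axes at that moment; what a row does not reach only later rows make up. A row lasts 1/10 s, in which the tool goes at most 50 mm and 8.59 degrees, less where a joint would pass 70% of its speed; a pose out of reach is approached as far as the arm can. A call with a gripper value outside its range is refused whole. The fingers move at their own pace and stop on an object; "force" is the grip in N (left out, the last holds). Time passes only in rows, so rows that repeat a pose let the fingers close. It gives the time, the measured TCP pose, the force, the opening and the grip force at its end, in the units of the state.
- arm.get_state(): the state, without advancing time (a new reading comes with each control period).
- read_camera(name): name is "side" or "top" or "wrist"; returns a dict with "img" (384x512x3 uint8, red, green, blue), "z_map" (384x512 float32, mm along the optical axis (not along the pixel's ray), 0 where there is no reading), "intrinsics" (3x3 intrinsics, pixels), "R" (3x3) and "t" (3): a world point X has camera coordinates R X + t. Camera axes: x right, y down, z forward; pixel columns grow to the right and rows downward; lengths in mm; the calibration is good to about 2 mm. The wrist camera is an equidistant fisheye: a pixel r from the principal point sees the ray r / f radians off the axis. A picture is of the moment at which its call begins.
- workorder.finish_job(): hands the job in; it is judged then, once.
The state is a dict: "clock": time; "q": joint angles; "dq": joint speeds; "joint_torque": joint torques, N m; "tcp_pos": TCP position; "tcp_rot": TCP orientation; "wrist_force": force on the tool from outside, world axes, zero at the start; "wrist_torque": the same for the moment, N m; "finger_gap": opening from 0.0 (shut) to 1.0 (fully open); "gripper_force": force on a finger pad.
Only numpy, scipy, OpenCV 4.12 (cv2) and the standard library are available. Lean on these libraries where they do the work, as an engineer would, in place of code of your own. Each camera call takes 0.05 s, during which the arm holds its last target. There are 200 camera calls.

## Working session

There is one attempt and no reset: what is moved stays moved. The work goes in short steps, Python scripts to look and compute and a tool call to move; the robot and the scene stay as the last step left them, time stands still between calls to the robot, and variables do not carry over. Pictures are saved under pics/ and viewed, at most 10 in all, crops included, and the job is handed in when it is done.

Besides the shell and the picture viewer there is one more tool, called after "Call:" by a JSON object that holds its "op" and its "data", one argument or row to a line. arm_command: Moves the arm, as the interface text tells. Its arguments: {"type":"object","properties":{"targets":{"type":"array"},"force":{"type":"number"}},"required":["targets"]}

```bash
mkdir -p pics; cat > h.py <<'E'
import numpy as np,cv2,pickle
from plant import arm,read_camera,workorder
def grab(n,tag):
    c=read_camera(n); pickle.dump(c,open(f'{tag}.pkl','wb'))
    cv2.imwrite(f'pics/{tag}.png',c['img'][:,:,::-1]); return c
def pts(c,u,v):  # pinhole depth -> world
    K=np.array(c['intrinsics']); z=c['z_map'][v,u]
    X=np.stack([(u-K[0,2])/K[0,0]*z,(v-K[1,2])/K[1,1]*z,z],-1)
    return (X-np.array(c['t']))@np.array(c['R'])
E
python3 - <<'E'
from h import *
a=grab('top','top1');b=grab('side','side1')
cv2.imwrite('pics/both.png',cv2.resize(np.hstack([a['img'],b['img']])[:,:,::-1],(800,300),interpolation=cv2.INTER_AREA))
for c in(a,b):print(np.round(c['intrinsics'],1).tolist(),np.round(c['R'],3).tolist(),np.round(c['t'],1),(c['z_map']>0).mean())
hsv=cv2.cvtColor(a['img'],cv2.COLOR_RGB2HSV)
m=cv2.inRange(hsv,(100,90,40),(130,255,255))
n,l,s,ce=cv2.connectedComponentsWithStats(m)
for i in range(1,n):
    if s[i,4]>60:
        v,u=np.where(l==i);P=pts(a,u,v);P=P[a['z_map'][v,u]>0];print(s[i],ce[i],P.min(0).round(),P.max(0).round())
print(arm.get_state())
E
```

```text
[[384.2, 0.0, 254.9], [0.0, 384.2, 194.8], [0.0, 0.0, 1.0]] [[0.002, -1.0, 0.028], [-0.992, -0.005, -0.123], [0.123, -0.028, -0.992]] [ 25.4 556.2 723. ] 0.9958343505859375
[[434.2, 0.0, 250.4], [0.0, 434.2, 198.4], [0.0, 0.0, 1.0]] [[-0.992, -0.125, 0.013], [-0.096, 0.691, -0.716], [0.081, -0.712, -0.698]] [554.2 113.2 941.7] 0.9959767659505209
[168 131 134  77 919] [232.70946681 168.55603917] [526. -53. 106.] [641. 172. 179.]
{'clock': 0.1, 'q': array([ 1.1808923 ,  0.47772615,  0.02231179,  1.55635679, -0.01148981,
        1.10928405, -0.08313456]), 'dq': array([ 0.00098891, -0.00356288, -0.0003382 , -0.0025298 ,  0.00019278,
        0.00211207, -0.0010092 ]), 'joint_torque': array([ 3.76335447e-03, -5.97768223e+01,  1.61307558e+00, -2.81959713e+01,
        1.27456791e-02,  5.02108742e-03,  1.30801379e-05]), 'tcp_pos': array([ 187.54983293, -647.81508195,  200.71475167]), 'tcp_rot': array([ 9.90088167e-01,  1.40444805e-01, -1.72249945e-04, -8.05071727e-04]), 'wrist_force': array([-0.09715753,  0.49508696, -0.11275852]), 'wrist_torque': array([-0.00864239,  0.016474  ,  0.02667039]), 'gripper_force': 0.0, 'finger_gap': 1.0009703679968411}
```

View pics/top1.png

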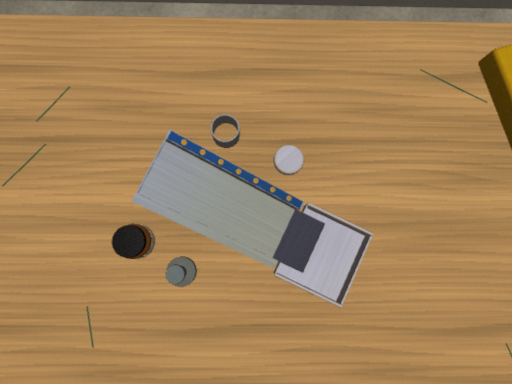

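View pics/side1.png

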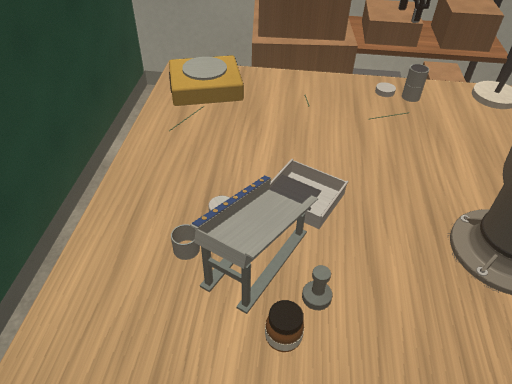

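The top view shows the blue strip running from (168,131) at its high end to (302,207), with seven rivets and the dark lip at about (299,240). The ring is at (226,131), the cap at (289,160), the jar at (132,241) and the driver at (180,270). The side view agrees, with the left end of the strip (197,222) being the high one.

```bash
cat > fit.py <<'E'
from h import *
import sys
from scipy.spatial.transform import Rotation as Ro
a=pickle.load(open('top1.pkl','rb'));img=a['img']
hsv=cv2.cvtColor(img,cv2.COLOR_RGB2HSV)
hull=cv2.convexHull(np.argwhere(cv2.inRange(hsv,(100,90,40),(130,255,255))[131:208,168:302])[:,::-1]+[168,131])
reg=np.zeros(img.shape[:2],np.uint8);cv2.fillConvexPoly(reg,hull.astype(np.int32),255)
m=cv2.inRange(hsv,(8,80,90),(35,255,255))&reg
n,l,s,ce=cv2.connectedComponentsWithStats(m)
C=[ce[i] for i in range(1,n) if s[i,4]>=5]; C=np.array(sorted(C,key=lambda c:c[0]));print(C.round(1).tolist())
K=np.array(a['intrinsics']);R=np.array(a['R']);t=np.array(a['t']);o=-R.T@t
# rays from centroid, depth as the median over 3x3
P=[]
for u,v in C:
    z=np.median(a['z_map'][int(round(v))-1:int(round(v))+2,int(round(u))-1:int(round(u))+2])
    P.append(R.T@(np.array([(u-K[0,2])/K[0,0],(v-K[1,2])/K[1,1],1])*z-t))
P=np.array(P);print(P.round(1).tolist());print('gaps',np.linalg.norm(np.diff(P,axis=0),axis=1).round(1))
k=np.arange(len(P));lin=[np.polyfit(k,P[:,j],1) for j in range(3)]
d=np.array([q[0] for q in lin]);p1=np.array([q[1] for q in lin])
print('step',d.round(2),'slope',np.degrees(np.arctan2(-d[2],np.hypot(d[0],d[1]))),'r1',p1.round(1),'resid',np.abs(P-np.stack([np.polyval(q,k) for q in lin],1)).max())
# lip
v,u=np.where((hsv[:,:,2]<110)&(hsv[:,:,1]<90));k2=(u>270)&(u<330)&(v>205)&(v<275);u,v=u[k2],v[k2];L=pts(a,u,v);L=L[(L[:,2]>65)&(L[:,2]<85)]
print('lip',len(L),L.mean(0).round(1),cv2.minAreaRect(L[:,:2].astype(np.float32)))
yh=-d[:2]/np.linalg.norm(d[:2]);xh=np.array([yh[1],-yh[0]]);r7=p1+6*d
print('yh',yh,'xh',xh,'lip rel r1 (chute x,y)',(L.mean(0)[:2]-p1[:2])@xh,(L.mean(0)[:2]-r7[:2])@yh)
E
python3 fit.py; python3 -c "
from h import *
w=grab('wrist','w1')"
```

```text
[[183.4, 141.8], [202.0, 151.6], [220.2, 161.4], [237.9, 170.9], [255.1, 180.1], [272.0, 189.0], [288.2, 197.8]]
[[624.9, 147.5, 172.9], [611.1, 118.1, 163.9], [597.0, 88.7, 154.0], [582.9, 59.2, 144.7], [568.8, 29.9, 135.6], [554.9, 0.2, 126.1], [541.0, -29.0, 116.2]]
gaps [33.8 34.  34.  33.8 34.1 33.9]
step [-14.02 -29.43  -9.43] slope 16.13911414965681 r1 [625.  147.5 173.1] resid 0.29969148989815153
lip 1779 [467.2 -51.3  76.4] ((470.163818359375, -46.278377532958984), (73.23348999023438, 99.90992736816406), 64.23390197753906)
yh [0.42997173 0.90284235] xh [ 0.90284235 -0.42997173] lip rel r1 (chute x,y) -56.96981222605875 -51.74029930506462
```

Rivet gaps (34 mm) and slope (16.1°) match the given figures, as do the lip height (76) and its offset (-57). Moving above rivet 1 with the fingers shut.

```bash
cat > d.py <<'E'
from h import *
import sys
from scipy.spatial.transform import Rotation as Ro
s=arm.get_state();p=s['tcp_pos'];r=Ro.from_quat(s['tcp_rot'])
print('t',s['clock'],'p',p.round(1),'F',s['wrist_force'].round(1),'gap',round(s['finger_gap'],2),'q',s['q'].round(2),'tilt',r.apply([0,0,1]).round(3))
for a in sys.argv[1:]:
    w=np.array(eval(a),float); print(a,(r.inv().apply(w-p)/1000).round(4))
E
python3 d.py 187.5,-648,270 625,148,270 625,147.5,200 540.9,-29,143 462.8,-60.6,120
```

```text
t 0.15 p [ 187.6 -647.9  200.9] F [0.1 0.2 1.5] gap 1.0 q [ 1.18  0.48  0.02  1.56 -0.01  1.11 -0.08] tilt [-0.     0.001 -1.   ]
187.5,-648,270 [-0.0001 -0.     -0.0691]
625,148,270 [ 0.6415 -0.6429 -0.0683]
625,147.5,200 [ 0.6414 -0.6423  0.0017]
540.9,-29,143 [ 0.5115 -0.4961  0.0585]
462.8,-60.6,120 [ 0.4277 -0.4875  0.0815]
```

Call:
{"op": "arm_command", "data": {
  "targets": [
    [0,0,0,0,0,-0.04,255],
    [0,0,0,0,0,-0.07,255],
    [0,0,0,0.03,-0.03,-0.07,255],
    [0,0,0,0.06,-0.06,-0.07,255],
    [0,0,0,0.09,-0.09,-0.07,255],
    [0,0,0,0.12,-0.12,-0.07,255],
    [0,0,0,0.15,-0.15,-0.07,255],
    [0,0,0,0.18,-0.18,-0.07,255],
    [0,0,0,0.21,-0.21,-0.07,255],
    [0,0,0,0.24,-0.24,-0.07,255],
    [0,0,0,0.27,-0.27,-0.07,255],
    [0,0,0,0.3,-0.3,-0.07,255],
    [0,0,0,0.33,-0.33,-0.07,255],
    [0,0,0,0.36,-0.36,-0.07,255],
    [0,0,0,0.39,-0.39,-0.07,255],
    [0,0,0,0.42,-0.42,-0.07,255],
    [0,0,0,0.45,-0.45,-0.07,255],
    [0,0,0,0.48,-0.48,-0.07,255],
    [0,0,0,0.51,-0.51,-0.07,255],
    [0,0,0,0.54,-0.54,-0.07,255]
  ]
}}

```text
clock: 2.15
tcp_pos: [556.7, 21.8, 271.4]
tcp_rot: [0.99, 0.14, -0.0, 0.0]
wrist_force: [0.3, -0.5, 0.9]
finger_gap: 0.001
gripper_force: 0.0
```

```bash
python3 d.py 625,147.5,230 625,147.5,200
```

```text
t 2.15 p [556.7  21.8 271.4] F [ 0.3 -0.5  0.9] gap 0.0 q [ 0.24  0.26 -0.48  1.73  0.13  1.18 -1.56] tilt [-0. -0. -1.]
625,147.5,230 [ 0.1006 -0.1017  0.0414]
625,147.5,200 [ 0.1006 -0.1017  0.0714]
```

Call:
{"op": "arm_command", "data": {
  "targets": [
    [0,0,0,0.03,-0.03,0.01,255],
    [0,0,0,0.06,-0.06,0.02,255],
    [0,0,0,0.09,-0.09,0.04,255],
    [0,0,0,0.1,-0.102,0.055,255],
    [0,0,0,0.1,-0.102,0.07,255],
    [0,0,0,0.1,-0.102,0.07,255],
    [0,0,0,0.1,-0.102,0.07,255]
  ]
}}

```text
clock: 2.85
tcp_pos: [623.7, 143.8, 201.5]
tcp_rot: [0.99, 0.139, -0.0, 0.001]
wrist_force: [-0.6, -1.2, -0.2]
finger_gap: 0.002
gripper_force: 0.0
```

```bash
python3 d.py 625,147.5,179 541,-29.1,122.5; python3 -c "
from h import *
a=grab('side','s2');t=grab('top','t2');w=grab('wrist','w2')
x=np.hstack([cv2.resize(a['img'][130:290,140:340],(400,320)),cv2.resize(w['img'],(400,320))])
cv2.imwrite('pics/m2.png',x[:,:,::-1])"
```

```text
t 2.85 p [623.7 143.8 201.5] F [-0.6 -1.2 -0.2] gap 0.0 q [ 0.03  0.47 -0.49  1.62  0.24  1.12 -1.81] tilt [-0.001 -0.002 -1.   ]
625,147.5,179 [ 0.0022 -0.0032  0.0225]
541,-29.1,122.5 [-0.1271  0.1433  0.0794]
```

View pics/m2.png

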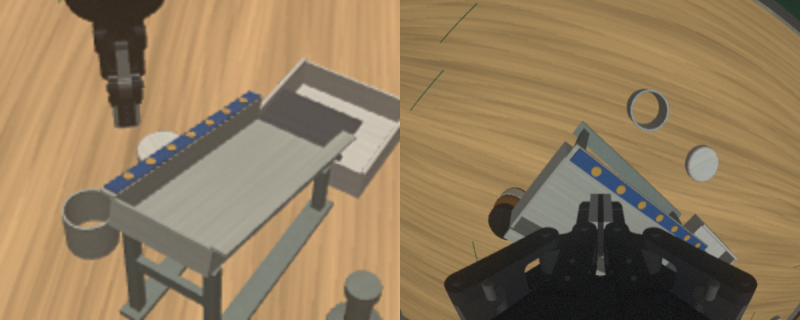

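The side crop shows the tip at (125,122), further above rivet 1 (about (115,187)) than I'd expect. I'll check this by projecting the TCP and rivets.

```bash
python3 - <<'E'
from h import *
r1=np.array([625,147.5,173.1]);d=np.array([-14.02,-29.43,-9.43]);tcp=np.array([623.7,143.8,201.5])
def pr(c,X):
    x=np.array(c['R'])@X+np.array(c['t']);x=np.array(c['intrinsics'])@x;return (x[:2]/x[2]).round(1),x[2].round()
for n in('s2','t2'):
    c=pickle.load(open(n+'.pkl','rb'))
    print(n,'tcp',pr(c,tcp),'rivets',pr(c,r1),pr(c,r1+3*d),pr(c,r1+6*d))
s=pickle.load(open('s2.pkl','rb'))
u,v=np.meshgrid(np.arange(195,210),np.arange(180,195));u=u.ravel();v=v.ravel();P=pts(s,u,v)
k=s['z_map'][v,u]>0;P=P[k&(P[:,2]>120)];print('tip pts low',P[np.argsort(P[:,2])[:8]].round(1).tolist())
hs=cv2.cvtColor(s['img'],cv2.COLOR_RGB2HSV);m=cv2.inRange(hs,(100,90,40),(130,255,255));v,u=np.where(m);k=(u>150)&(u<300)&(v>150)&(v<240);P=pts(s,u[k],v[k]);print('blue',P.min(0).round(),P.max(0).round())
t=pickle.load(open('t2.pkl','rb'));cv2.imwrite('pics/t2c.png',cv2.resize(t['img'][90:250,110:310],(800,600))[:,:,::-1])
E
```

```text
s2 tcp (array([204. , 203.1]), np.float64(749.0)) rivets (array([203.8, 215.9]), np.float64(767.0)) (array([235.1, 195.4]), np.float64(846.0)) (array([261. , 178.4]), np.float64(925.0))
t2 tcp (array([182.9, 137.8]), np.float64(596.0)) rivets (array([183.4, 141.8]), np.float64(624.0)) (array([237.9, 170.9]), np.float64(649.0)) (array([288.3, 197.8]), np.float64(675.0))
tip pts low [[616.3, 146.6, 229.1], [619.0, 149.1, 231.0], [617.4, 148.9, 231.0], [620.6, 149.7, 231.4], [623.9, 150.2, 231.4], [622.1, 150.5, 232.0], [612.6, 147.0, 232.2], [625.3, 151.3, 232.3]]
blue [485. -50. 106.] [640. 661. 731.]
```

View pics/t2c.png

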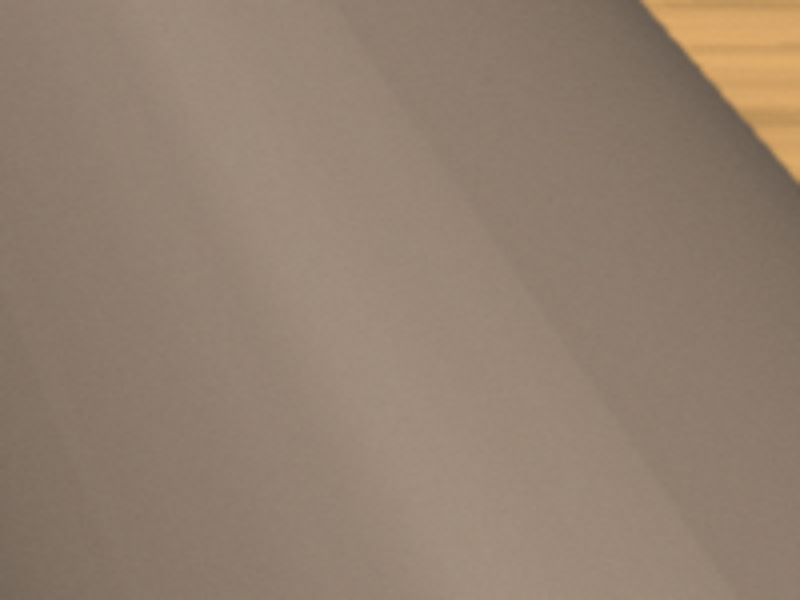

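The top view is hidden by the arm. In the side view rivet 1 projects where it's seen, but the tip looks about 25 mm higher than reported, so I'll look closer.

```bash
python3 - <<'E'
from h import *
s=pickle.load(open('s2.pkl','rb'))
for u in(199,202,205):
    v=np.arange(176,208,2);print(u,[(int(a),int(b[0]),int(b[1]),int(b[2])) for a,b in zip(v,pts(s,np.full(len(v),u),v))])
cv2.imwrite('pics/s2c.png',cv2.resize(s['img'][130:240,160:280],(640,587),interpolation=cv2.INTER_CUBIC)[:,:,::-1])
E
```

```text
199 [(176, 611, 204, 317), (178, 613, 198, 308), (180, 616, 189, 295), (182, 620, 175, 279), (184, 625, 157, 258), (186, 625, 157, 254), (188, 626, 157, 249), (190, 626, 157, 244), (192, 628, 152, 235), (194, 695, -84, -2), (196, 692, -73, 2), (198, 691, -68, 0), (200, 690, -61, 0), (202, 689, -56, -1), (204, 688, -51, -2), (206, 687, -45, -3)]
202 [(176, 607, 202, 316), (178, 609, 195, 306), (180, 612, 186, 294), (182, 616, 172, 276), (184, 620, 157, 258), (186, 484, 661, 731), (188, 621, 155, 248), (190, 622, 153, 241), (192, 622, 156, 239), (194, 687, -82, 0), (196, 686, -76, 0), (198, 684, -70, 0), (200, 683, -62, 0), (202, 682, -57, -1), (204, 680, -48, 1), (206, 679, -42, 0)]
205 [(176, 602, 202, 317), (178, 606, 188, 300), (180, 611, 171, 281), (182, 615, 155, 262), (184, 616, 154, 256), (186, 616, 155, 253), (188, 616, 156, 249), (190, 617, 154, 243), (192, 617, 154, 238), (194, 680, -85, -1), (196, 678, -76, 0), (198, 677, -71, 0), (200, 676, -65, -1), (202, 675, -60, -3), (204, 673, -50, 0), (206, 672, -43, 0)]
```

View pics/s2c.png

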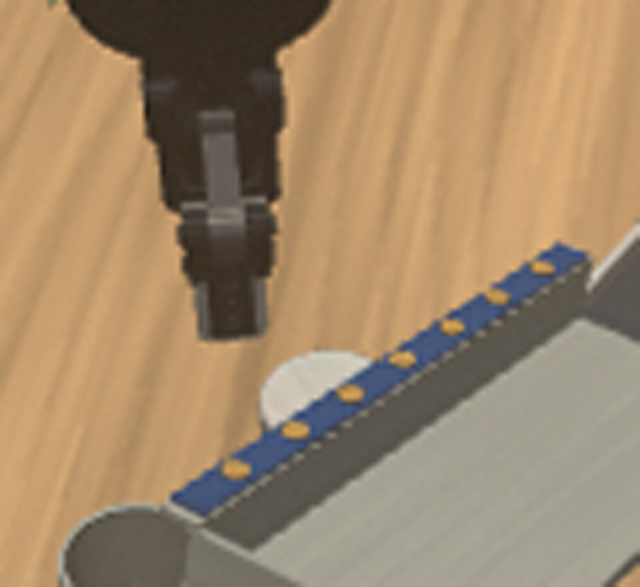

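The image tip (z≈230) disagrees with the reported 201.5. I'll re-read both now that the arm has settled.

```bash
python3 d.py; python3 - <<'E'
from h import *
s=grab('side','s3')
for u in(199,202,205):
    v=np.arange(184,210,2);print(u,[(int(a),int(b[0]),int(b[1]),int(b[2])) for a,b in zip(v,pts(s,np.full(len(v),u),v)) if b[2]>100])
w=grab('wrist','w3');print(np.round(w['intrinsics'],1).tolist(),np.round(w['R'],3).tolist(),np.round(w['t'],1))
R=np.array(w['R']);t=np.array(w['t']);f=w['intrinsics'][0][0];print('cam at',(-R.T@t).round(1))
for n,X in dict(tcp=arm.get_state()['tcp_pos'],r1=[625,147.5,173.1],r2=[611,118,163.7],r4=[583,59,145]).items():
    c=R@np.array(X)+t;th=np.arctan2(np.hypot(c[0],c[1]),c[2]);e=c[:2]/np.hypot(c[0],c[1]);print(n,(e*th*f+[w['intrinsics'][0][2],w['intrinsics'][1][2]]).round(1))
hs=cv2.cvtColor(w['img'],cv2.COLOR_RGB2HSV)
v,u=np.where(w['z_map']>0);K=w['intrinsics'];dx,dy=u-K[0][2],v-K[1][2];r=np.hypot(dx,dy);th=r/f;z=w['z_map'][v,u]
C=np.stack([dx/r*np.tan(th)*z,dy/r*np.tan(th)*z,z],-1);P=(C-t)@R
k=cv2.inRange(hs,(100,90,40),(130,255,255))[v,u]>0
k&=(P[:,2]>60)&(P[:,2]<260)
print('blue',k.sum(),P[k].min(0).round(),P[k].max(0).round())
b=(u>245)&(u<265)&(v>232)&(v<250);print('tip',[(int(a),int(c),*q.round().astype(int).tolist()) for a,c,q in list(zip(u[b],v[b],P[b]))[::25]])
E
```

```text
t 3.0 p [624.5 144.8 202.9] F [-0.1 -1.3  1. ] gap -0.0 q [ 0.03  0.46 -0.49  1.61  0.24  1.12 -1.81] tilt [ 0.002 -0.    -1.   ]
199 [(184, 625, 157, 258), (186, 625, 160, 256), (188, 625, 158, 249), (190, 626, 156, 243), (192, 626, 158, 241)]
202 [(184, 620, 158, 259), (186, 620, 157, 254), (188, 621, 156, 248), (190, 621, 155, 243), (192, 621, 157, 240)]
205 [(184, 615, 158, 260), (186, 616, 156, 254), (188, 616, 156, 249), (190, 617, 154, 243), (192, 617, 153, 237)]
[[297.3, 0.0, 256.4], [0.0, 297.3, 192.2], [0.0, 0.0, 1.0]] [[0.276, -0.961, 0.002], [-0.919, -0.264, 0.292], [-0.28, -0.083, -0.956]] [-32.6 574.1 566.9]
cam at [695.6 166.9 374.5]
tcp [257.4 225.6]
r1 [254.6 207.8]
r2 [286.2 229.6]
r4 [335.3 263.3]
blue 2330 [529. -50. 104.] [642. 175. 177.]
tip [(246, 233, 633, 154, 238), (252, 234, 634, 151, 238), (258, 235, 635, 148, 240), (264, 236, 636, 145, 241), (251, 238, 634, 152, 244), (257, 239, 635, 149, 245), (263, 240, 635, 146, 245), (250, 242, 634, 152, 247), (256, 243, 634, 149, 248), (262, 244, 635, 147, 249), (249, 246, 634, 152, 252), (255, 247, 634, 150, 253), (261, 248, 635, 147, 254)]
```

View pics/w3.png

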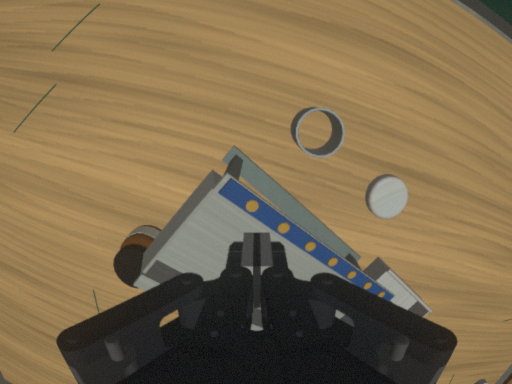

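Wrist image: rivet 1 at (252,206), where predicted. Finger end at (257,233), below the predicted TCP at (257,226). Both cameras put the tip near z≈234 while the state says 203, and the xy agrees. I'll descend to a height that is safe under either reading, then recheck.

Call:
{"op": "arm_command", "data": {
  "targets": [
    [0,0,0,0.001,-0.003,0.008,255],
    [0,0,0,0.001,-0.003,0.015,255],
    [0,0,0,0.001,-0.003,0.02,255],
    [0,0,0,0.001,-0.003,0.022,255],
    [0,0,0,0.001,-0.003,0.022,255],
    [0,0,0,0.001,-0.003,0.022,255]
  ]
}}

```text
clock: 3.7
tcp_pos: [624.2, 149.5, 179.6]
tcp_rot: [0.99, 0.14, 0.0, -0.0]
wrist_force: [-0.2, -0.8, -0.4]
finger_gap: -0.001
gripper_force: 0.0
```

```bash
python3 d.py 625,147.5,180; cat > tip.py <<'E'
from h import *
s=grab('side','sx')
best=[]
u,v=np.meshgrid(np.arange(192,216),np.arange(180,222));u,v=u.ravel(),v.ravel();P=pts(s,u,v)
d=s['z_map'][v,u]
V=s['img'][v,u].max(1)
k=(V<110)&(P[:,2]>140)&(P[:,2]<300)&(np.abs(P[:,0]-622)<18)&(P[:,1]>135)
print('lowest finger pts (v,x,y,z)',[(int(v[k][i]),*P[k][i].round().astype(int).tolist()) for i in np.argsort(-v[k])[:8]])
cv2.imwrite('pics/sx.png',cv2.resize(s['img'][130:240,160:280],(640,587),interpolation=cv2.INTER_CUBIC)[:,:,::-1])
E
python3 tip.py
```

```text
t 3.7 p [624.2 149.5 179.6] F [-0.2 -0.8 -0.4] gap -0.0 q [ 0.02  0.49 -0.49  1.64  0.25  1.08 -1.83] tilt [ 0.  0. -1.]
625,147.5,180 [ 0.0002  0.0022 -0.0004]
lowest finger pts (v,x,y,z) [(221, 610, 136, 149), (221, 611, 138, 151), (221, 613, 141, 154), (221, 614, 144, 158), (221, 615, 147, 160), (221, 616, 149, 162), (221, 617, 153, 167), (221, 621, 157, 171)]
```

View pics/sx.png

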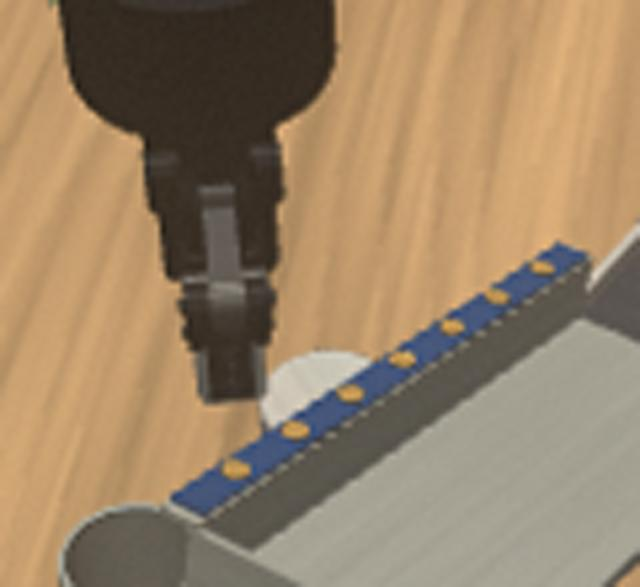

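The side crop shows the tip at (232,400) and rivet 1 at (236,468). That is about 13 px of gap, so the tip is really about 30 mm above, not 6. The images outrank the reported z, so I'll descend in small steps while watching the force.

Call:
{"op": "arm_command", "data": {
  "targets": [
    [0,0,0,0,0.002,0.001,255],
    [0,0,0,0,0.002,0.002,255],
    [0,0,0,0,0.002,0.003,255],
    [0,0,0,0,0.002,0.003,255]
  ]
}}

```text
clock: 4.15
tcp_pos: [624.5, 147.4, 176.4]
tcp_rot: [0.99, 0.14, -0.0, 0.0]
wrist_force: [-0.7, -0.3, -0.1]
finger_gap: 0.002
gripper_force: 0.0
```

Call:
{"op": "arm_command", "data": {
  "targets": [
    [0,0,0,0,0,0.001,255],
    [0,0,0,0,0,0.002,255],
    [0,0,0,0,0,0.002,255]
  ]
}}

```text
clock: 4.45
tcp_pos: [624.5, 147.5, 174.4]
tcp_rot: [0.99, 0.14, -0.0, 0.0]
wrist_force: [0.0, 0.2, 0.1]
finger_gap: -0.002
gripper_force: 0.0
```

Call:
{"op": "arm_command", "data": {
  "targets": [
    [0,0,0,0,0,0.001,255],
    [0,0,0,0,0,0.002,255],
    [0,0,0,0,0,0.002,255]
  ]
}}

```text
clock: 4.75
tcp_pos: [624.6, 147.4, 172.4]
tcp_rot: [0.99, 0.14, -0.0, 0.0]
wrist_force: [-0.2, 1.3, -0.6]
finger_gap: -0.004
gripper_force: 0.0
```

No contact at a reported z of 172, so the reported z really is low. Continuing.

Call:
{"op": "arm_command", "data": {
  "targets": [
    [0,0,0,0,0,0.002,255],
    [0,0,0,0,0,0.004,255],
    [0,0,0,0,0,0.004,255]
  ]
}}

```text
clock: 5.05
tcp_pos: [624.4, 147.4, 168.2]
tcp_rot: [0.99, 0.14, -0.0, 0.0]
wrist_force: [-0.7, 0.9, -1.2]
finger_gap: -0.0
gripper_force: 0.0
```

Call:
{"op": "arm_command", "data": {
  "targets": [
    [0,0,0,0,0,0.002,255],
    [0,0,0,0,0,0.004,255],
    [0,0,0,0,0,0.004,255]
  ]
}}

```text
clock: 5.35
tcp_pos: [624.4, 147.4, 164.2]
tcp_rot: [0.99, 0.14, -0.0, 0.0]
wrist_force: [0.2, -0.4, -0.0]
finger_gap: -0.001
gripper_force: 0.0
```

Call:
{"op": "arm_command", "data": {
  "targets": [
    [0,0,0,0,0,0.002,255],
    [0,0,0,0,0,0.004,255],
    [0,0,0,0,0,0.004,255]
  ]
}}

```text
clock: 5.65
tcp_pos: [624.4, 147.4, 160.2]
tcp_rot: [0.99, 0.14, -0.0, 0.0]
wrist_force: [0.0, 0.0, -0.3]
finger_gap: -0.003
gripper_force: 0.0
```

```bash
python3 tip.py
```

```text
lowest finger pts (v,x,y,z) [(221, 610, 136, 149), (221, 611, 140, 153), (221, 615, 145, 159), (221, 616, 149, 163), (221, 618, 150, 163), (221, 621, 156, 169), (221, 614, 144, 158), (221, 613, 140, 154)]
```

View pics/sx.png

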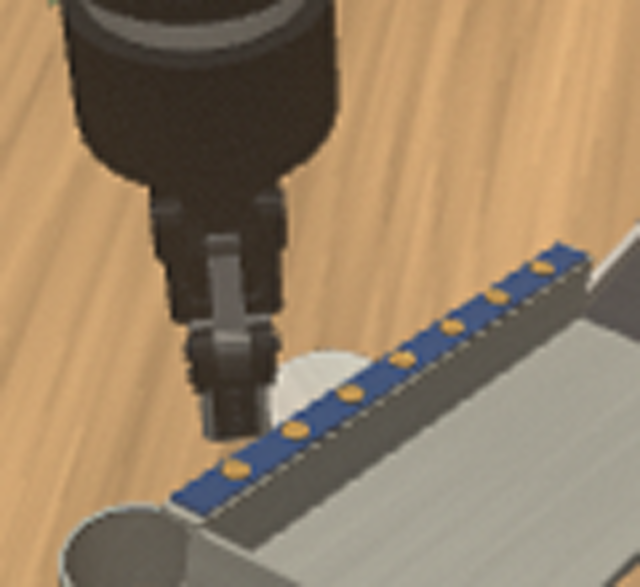

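```bash
python3 - <<'E'
from h import *
c=pickle.load(open('sx.pkl','rb'))
def pr(X):
    x=np.array(c['R'])@X+np.array(c['t']);x=np.array(c['intrinsics'])@x;return (x[:2]/x[2]).round(1)
for z in(172,180,185,190,195,200):print(z,pr(np.array([622,157,z])),pr(np.array([624,147,z])))
for v in range(204,217):print(v,pts(c,np.arange(200,207,2),np.full(4,v)).round().astype(int).tolist())
E
```

```text
172 [204.5 220.4] [204.5 216.1]
180 [204.2 217.2] [204.2 213. ]
185 [204.  215.2] [204. 211.]
190 [203.8 213.2] [203.9 209. ]
195 [203.6 211.2] [203.7 207. ]
200 [203.5 209.2] [203.5 205. ]
204 [[626, 161, 216], [623, 161, 216], [620, 159, 215], [616, 159, 215]]
205 [[626, 162, 215], [623, 162, 215], [620, 160, 213], [616, 159, 213]]
206 [[627, 161, 211], [623, 161, 211], [620, 159, 210], [616, 160, 212]]
207 [[626, 163, 210], [623, 162, 210], [619, 162, 210], [617, 159, 208]]
208 [[627, 162, 207], [623, 161, 206], [621, 157, 203], [617, 159, 206]]
209 [[626, 164, 206], [624, 161, 204], [621, 159, 202], [617, 159, 204]]
210 [[627, 162, 202], [624, 161, 202], [620, 161, 202], [617, 159, 201]]
211 [[627, 161, 199], [624, 160, 198], [621, 159, 197], [618, 157, 197]]
212 [[629, 156, 191], [626, 154, 190], [622, 154, 190], [666, -26, -1]]
213 [[680, -21, -1], [676, -23, -3], [670, -22, -1], [666, -22, -1]]
214 [[679, -19, -3], [674, -19, -2], [669, -18, 0], [624, 137, 167]]
215 [[678, -15, -2], [674, -16, -2], [627, 140, 167], [624, 137, 165]]
216 [[678, -12, -2], [629, 144, 169], [626, 143, 168], [623, 140, 165]]
```

Tip is at about z=191 against a reported 160, an offset of +31, so the gap to the rivet is about 18 mm. I'll descend 11 mm more.

Call:
{"op": "arm_command", "data": {
  "targets": [
    [0,0,0,0,0,0.002,255],
    [0,0,0,0,0,0.004,255],
    [0,0,0,0,0,0.006,255],
    [0,0,0,0,0,0.006,255],
    [0,0,0,0,0,0.006,255]
  ]
}}

```text
clock: 6.2
tcp_pos: [624.6, 147.5, 154.5]
tcp_rot: [0.99, 0.14, -0.0, 0.0]
wrist_force: [-0.0, 0.1, 0.6]
finger_gap: -0.001
gripper_force: 0.0
```

Call:
{"op": "arm_command", "data": {
  "targets": [
    [0,0,0,0,0,0.001,255],
    [0,0,0,0,0,0.002,255],
    [0,0,0,0,0,0.003,255],
    [0,0,0,0,0,0.004,255],
    [0,0,0,0,0,0.005,255],
    [0,0,0,0,0,0.005,255]
  ]
}}

```text
clock: 6.8
tcp_pos: [624.5, 147.5, 149.4]
tcp_rot: [0.99, 0.14, -0.0, 0.0]
wrist_force: [-0.1, -0.8, 0.4]
finger_gap: -0.002
gripper_force: 0.0
```

```bash
python3 d.py 625,147.5,148; python3 - <<'E'
from h import *
c=grab('side','sy')
for v in range(211,225):print(v,pts(c,np.arange(200,209,2),np.full(5,v)).round().astype(int).tolist())
E
```

```text
t 6.8 p [624.5 147.5 149.4] F [-0.1 -0.8  0.4] gap -0.0 q [ 0.02  0.52 -0.48  1.66  0.27  1.03 -1.84] tilt [-0. -0. -1.]
625,147.5,148 [0.0004 0.0001 0.0014]
211 [[627, 162, 200], [624, 161, 199], [620, 161, 200], [617, 159, 198], [614, 158, 198]]
212 [[629, 157, 192], [624, 161, 196], [621, 159, 195], [618, 159, 195], [614, 158, 196]]
213 [[629, 156, 188], [624, 161, 195], [622, 157, 191], [618, 157, 192], [614, 158, 192]]
214 [[629, 155, 185], [624, 161, 192], [621, 160, 191], [618, 159, 191], [614, 159, 191]]
215 [[630, 155, 182], [624, 163, 191], [621, 159, 188], [618, 160, 189], [614, 159, 189]]
216 [[630, 156, 180], [625, 159, 185], [622, 158, 184], [620, 152, 179], [617, 151, 178]]
217 [[633, 146, 168], [628, 149, 171], [625, 147, 170], [622, 146, 169], [619, 143, 166]]
218 [[632, 150, 169], [627, 153, 173], [624, 150, 171], [621, 150, 171], [618, 146, 167]]
219 [[631, 152, 168], [627, 153, 171], [623, 154, 172], [621, 151, 170], [618, 148, 167]]
220 [[630, 157, 172], [627, 156, 171], [624, 153, 168], [620, 155, 171], [618, 150, 166]]
221 [[629, 161, 173], [626, 158, 171], [623, 158, 171], [620, 153, 166], [618, 149, 162]]
222 [[629, 161, 171], [625, 161, 172], [622, 161, 172], [620, 156, 166], [617, 151, 162]]
223 [[628, 167, 175], [625, 164, 172], [622, 161, 170], [620, 157, 166], [617, 151, 160]]
224 [[628, 167, 173], [625, 165, 171], [622, 161, 167], [620, 155, 161], [618, 151, 157]]
```

The tip is about 7 mm over rivet 1 with no contact force. Tracing now, at about 34 mm/s.

Call:
{"op": "arm_command", "data": {
  "targets": [
    [0,0,0,-0.0022,0.0024,0.0009,255],
    [0,0,0,-0.0043,0.0049,0.0019,255],
    [0,0,0,-0.0065,0.0073,0.0028,255],
    [0,0,0,-0.0086,0.0098,0.0038,255],
    [0,0,0,-0.0108,0.0122,0.0047,255],
    [0,0,0,-0.0129,0.0147,0.0057,255],
    [0,0,0,-0.0151,0.0171,0.0066,255],
    [0,0,0,-0.0172,0.0195,0.0076,255],
    [0,0,0,-0.0194,0.022,0.0085,255],
    [0,0,0,-0.0216,0.0244,0.0095,255],
    [0,0,0,-0.0237,0.0269,0.0104,255],
    [0,0,0,-0.0259,0.0293,0.0113,255],
    [0,0,0,-0.028,0.0317,0.0123,255],
    [0,0,0,-0.0302,0.0342,0.0132,255],
    [0,0,0,-0.0323,0.0366,0.0142,255],
    [0,0,0,-0.0345,0.0391,0.0151,255],
    [0,0,0,-0.0366,0.0415,0.0161,255],
    [0,0,0,-0.0388,0.044,0.017,255],
    [0,0,0,-0.0409,0.0464,0.018,255],
    [0,0,0,-0.0431,0.0488,0.0189,255]
  ]
}}

```text
clock: 8.85
tcp_pos: [596.7, 88.4, 130.6]
tcp_rot: [0.99, 0.14, -0.0, 0.0]
wrist_force: [-0.2, 0.5, -0.0]
finger_gap: 0.001
gripper_force: 0.0
```

```bash
python3 d.py 597,88.6,130 541,-29.1,92.5; python3 - <<'E'
from h import *
c=grab('side','sz')
for v in range(198,213):print(v,pts(c,np.arange(217,232,3),np.full(5,v)).round().astype(int).tolist())
E
```

```text
t 8.85 p [596.7  88.4 130.6] F [-0.2  0.5 -0. ] gap 0.0 q [ 0.11  0.48 -0.47  1.77  0.26  0.95 -1.76] tilt [-0. -0. -1.]
597,88.6,130 [ 0.0004 -0.0001  0.0006]
541,-29.1,92.5 [-0.0862  0.0974  0.0381]
198 [[645, -57, 17], [605, 97, 171], [598, 102, 177], [594, 97, 173], [588, 99, 176]]
199 [[645, -54, 17], [605, 96, 167], [598, 102, 174], [593, 101, 174], [588, 99, 173]]
200 [[644, -49, 19], [637, -52, 17], [599, 102, 171], [593, 100, 170], [588, 100, 171]]
201 [[644, -49, 16], [637, -51, 15], [599, 102, 170], [593, 100, 168], [588, 97, 165]]
202 [[643, -44, 17], [636, -45, 17], [600, 98, 162], [595, 95, 160], [591, 81, 147]]
203 [[643, -43, 15], [636, -44, 15], [601, 92, 153], [596, 89, 151], [591, 84, 148]]
204 [[641, -35, 20], [606, 95, 153], [601, 92, 151], [595, 93, 152], [590, 88, 149]]
205 [[641, -35, 17], [606, 98, 153], [601, 94, 151], [595, 94, 151], [590, 90, 148]]
206 [[610, 103, 155], [605, 100, 153], [600, 99, 153], [595, 96, 151], [590, 90, 146]]
207 [[610, 106, 156], [604, 105, 155], [599, 103, 154], [594, 100, 152], [589, 93, 146]]
208 [[609, 110, 157], [604, 107, 155], [599, 105, 153], [594, 100, 149], [590, 93, 142]]
209 [[608, 113, 158], [603, 111, 156], [598, 107, 153], [594, 100, 147], [590, 92, 139]]
210 [[607, 118, 160], [603, 114, 157], [597, 112, 155], [594, 103, 147], [590, 92, 137]]
211 [[607, 121, 161], [602, 115, 156], [598, 111, 152], [594, 102, 143], [590, 93, 135]]
212 [[607, 122, 159], [602, 120, 158], [598, 110, 148], [594, 102, 141], [590, 92, 131]]
```

Over rivet 3 the tip is about 161 against the rivet at 154, and on track. Continuing.

Call:
{"op": "arm_command", "data": {
  "targets": [
    [0,0,0,-0.0022,0.0024,0.0009,255],
    [0,0,0,-0.0043,0.0049,0.0019,255],
    [0,0,0,-0.0065,0.0073,0.0028,255],
    [0,0,0,-0.0086,0.0098,0.0038,255],
    [0,0,0,-0.0108,0.0122,0.0047,255],
    [0,0,0,-0.0129,0.0147,0.0057,255],
    [0,0,0,-0.0151,0.0171,0.0066,255],
    [0,0,0,-0.0172,0.0195,0.0076,255],
    [0,0,0,-0.0194,0.022,0.0085,255],
    [0,0,0,-0.0216,0.0244,0.0095,255],
    [0,0,0,-0.0237,0.0269,0.0104,255],
    [0,0,0,-0.0259,0.0293,0.0113,255],
    [0,0,0,-0.028,0.0317,0.0123,255],
    [0,0,0,-0.0302,0.0342,0.0132,255],
    [0,0,0,-0.0323,0.0366,0.0142,255],
    [0,0,0,-0.0345,0.0391,0.0151,255],
    [0,0,0,-0.0366,0.0415,0.0161,255],
    [0,0,0,-0.0388,0.044,0.017,255],
    [0,0,0,-0.0409,0.0464,0.018,255],
    [0,0,0,-0.0431,0.0488,0.0189,255]
  ]
}}

```text
clock: 10.9
tcp_pos: [568.9, 29.6, 111.7]
tcp_rot: [0.99, 0.14, 0.0, 0.0]
wrist_force: [0.2, -0.9, 1.6]
finger_gap: -0.002
gripper_force: 0.0
```

Call:
{"op": "arm_command", "data": {
  "targets": [
    [0,0,0,-0.0022,0.0024,0.0009,255],
    [0,0,0,-0.0043,0.0049,0.0019,255],
    [0,0,0,-0.0065,0.0073,0.0028,255],
    [0,0,0,-0.0086,0.0098,0.0038,255],
    [0,0,0,-0.0108,0.0122,0.0047,255],
    [0,0,0,-0.0129,0.0147,0.0057,255],
    [0,0,0,-0.0151,0.0171,0.0066,255],
    [0,0,0,-0.0172,0.0195,0.0076,255],
    [0,0,0,-0.0194,0.022,0.0085,255],
    [0,0,0,-0.0216,0.0244,0.0095,255],
    [0,0,0,-0.0237,0.0269,0.0104,255],
    [0,0,0,-0.0259,0.0293,0.0113,255],
    [0,0,0,-0.028,0.0317,0.0123,255],
    [0,0,0,-0.0302,0.0342,0.0132,255],
    [0,0,0,-0.0323,0.0366,0.0142,255],
    [0,0,0,-0.0345,0.0391,0.0151,255],
    [0,0,0,-0.0366,0.0415,0.0161,255],
    [0,0,0,-0.0388,0.044,0.017,255],
    [0,0,0,-0.0409,0.0464,0.018,255],
    [0,0,0,-0.0431,0.0488,0.0189,255]
  ]
}}

```text
clock: 12.9
tcp_pos: [541.0, -29.3, 92.8]
tcp_rot: [0.99, 0.14, 0.0, -0.0]
wrist_force: [-0.5, 0.3, -0.5]
finger_gap: 0.001
gripper_force: 0.0
```

Call:
{"op": "arm_command", "data": {
  "targets": [
    [0,0,0,0,0,0,255],
    [0,0,0,0,0,0,255],
    [0,0,0,0,0,0,255]
  ]
}}

```text
clock: 13.2
tcp_pos: [541.3, -28.9, 93.0]
tcp_rot: [0.99, 0.141, 0.0, -0.0]
wrist_force: [-0.3, 0.6, -0.9]
finger_gap: 0.003
gripper_force: 0.0
```

```bash
python3 d.py 541,-29,92.5 541,-29,130 462.8,-60.6,130 462.8,-60.6,70; python3 - <<'E'
from h import *
c=grab('side','sr7');cv2.imwrite('pics/sr7.png',cv2.resize(c['img'][110:220,210:330],(640,587),interpolation=cv2.INTER_CUBIC)[:,:,::-1])
for v in range(175,196):print(v,pts(c,np.arange(247,263,4),np.full(4,v)).round().astype(int).tolist())
E
```

```text
t 13.2 p [541.3 -28.9  93. ] F [-0.3  0.6 -0.9] gap 0.0 q [ 0.3   0.43 -0.46  1.95  0.26  0.82 -1.58] tilt [ 0.  0. -1.]
541,-29,92.5 [-0.0003  0.      0.0005]
541,-29,130 [-0.0003  0.     -0.037 ]
462.8,-60.6,130 [-0.0842  0.0086 -0.037 ]
462.8,-60.6,70 [-0.0842  0.0086  0.023 ]
175 [[589, -169, -1], [578, -169, 1], [568, -172, -1], [544, -16, 137]]
176 [[588, -166, -2], [578, -168, -2], [568, -169, -2], [544, -14, 136]]
177 [[588, -161, -1], [577, -162, -1], [568, -166, -2], [544, -15, 133]]
178 [[587, -160, -3], [577, -162, -4], [567, -161, -2], [544, -15, 130]]
179 [[587, -158, -5], [577, -156, -2], [567, -157, -1], [546, -34, 110]]
180 [[587, -154, -4], [576, -152, -2], [566, -152, 0], [545, -26, 114]]
181 [[586, -146, -1], [576, -149, -2], [566, -148, 0], [485, 661, 731]]
182 [[585, -144, -2], [575, -143, 0], [552, -15, 118], [544, -19, 115]]
183 [[585, -138, -1], [575, -141, -1], [552, -12, 117], [544, -14, 116]]
184 [[584, -137, -2], [559, -3, 122], [551, -7, 119], [543, -10, 117]]
185 [[485, 661, 731], [558, 4, 125], [550, 2, 124], [543, -6, 118]]
186 [[583, -127, -1], [558, 4, 123], [550, 2, 122], [542, -4, 118]]
187 [[566, 13, 127], [558, 8, 123], [550, 5, 121], [542, -4, 114]]
188 [[565, 14, 125], [557, 13, 125], [550, 4, 118], [542, -5, 110]]
189 [[565, 20, 128], [557, 17, 126], [549, 10, 120], [542, -6, 107]]
190 [[564, 26, 130], [556, 21, 127], [549, 9, 117], [542, -7, 103]]
191 [[564, 27, 129], [556, 24, 127], [549, 8, 113], [542, -7, 100]]
192 [[563, 32, 131], [556, 21, 122], [549, 8, 110], [542, -7, 97]]
193 [[563, 34, 130], [556, 22, 120], [549, 10, 109], [542, -5, 96]]
194 [[563, 36, 129], [556, 24, 119], [549, 9, 106], [542, -5, 93]]
195 [[563, 35, 126], [556, 22, 114], [549, 6, 100], [542, -7, 89]]
```

View pics/sr7.png

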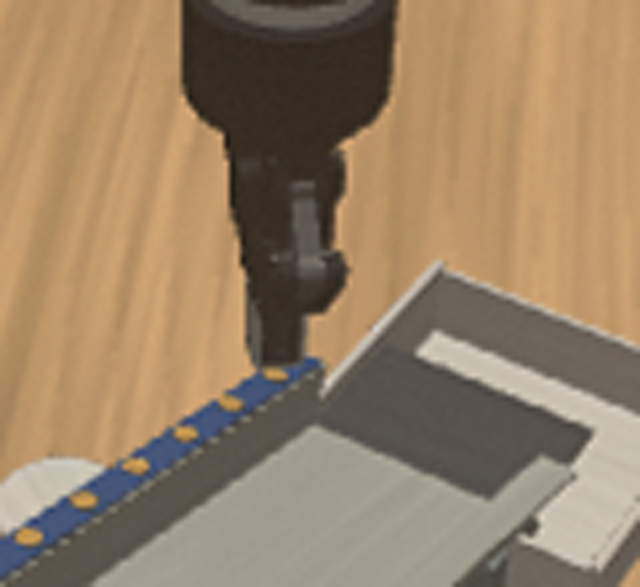

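The side crop shows the fingers right over rivet 7 at (275,372), and all seven are traced. Next I lift and move over the lip's press point, stopping with the tip about 15 mm above it.

Call:
{"op": "arm_command", "data": {
  "targets": [
    [0,0,0,0,0,-0.02,255],
    [0,0,0,0,0,-0.035,255],
    [0,0,0,-0.02,0.002,-0.035,255],
    [0,0,0,-0.04,0.004,-0.035,255],
    [0,0,0,-0.06,0.006,-0.035,255],
    [0,0,0,-0.084,0.009,-0.035,255],
    [0,0,0,-0.084,0.009,-0.015,255],
    [0,0,0,-0.084,0.009,0.005,255],
    [0,0,0,-0.084,0.009,0.02,255],
    [0,0,0,-0.084,0.009,0.03,255],
    [0,0,0,-0.084,0.009,0.033,255],
    [0,0,0,-0.084,0.009,0.033,255],
    [0,0,0,-0.084,0.009,0.033,255]
  ]
}}

```text
clock: 14.55
tcp_pos: [463.6, -61.0, 60.5]
tcp_rot: [0.99, 0.14, 0.001, 0.0]
wrist_force: [-0.0, 1.2, 0.6]
finger_gap: -0.003
gripper_force: 0.0
```

```bash
python3 d.py 462.8,-60.6,60; python3 - <<'E'
from h import *
c=grab('side','sl');cv2.imwrite('pics/sl.png',cv2.resize(c['img'][110:220,230:350],(640,587),interpolation=cv2.INTER_CUBIC)[:,:,::-1])
E
```

```text
t 14.55 p [463.6 -61.   60.5] F [-0.   1.2  0.6] gap -0.0 q [ 0.38  0.38 -0.45  2.14  0.26  0.68 -1.54] tilt [ 0.001 -0.    -1.   ]
462.8,-60.6,60 [-0.0007 -0.0007  0.0005]
```

View pics/sl.png

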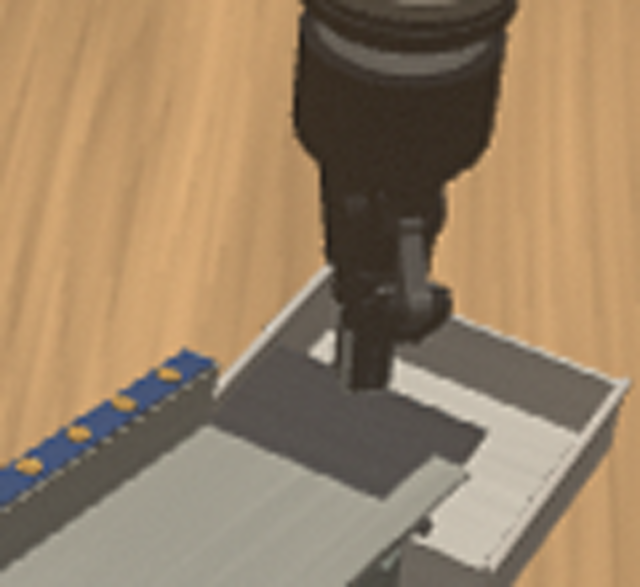

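The side crop shows the tip at (365,388) over the lip and inside its free edge (about (365,372)), at mid-width. Pressing gradually, and checking the force.

Call:
{"op": "arm_command", "data": {
  "targets": [
    [0,0,0,0,0,0.004,255],
    [0,0,0,0,0,0.008,255],
    [0,0,0,0,0,0.012,255],
    [0,0,0,0,0,0.015,255],
    [0,0,0,0,0,0.018,255],
    [0,0,0,0,0,0.018,255]
  ]
}}

```text
clock: 15.2
tcp_pos: [462.9, -61.0, 41.6]
tcp_rot: [0.99, 0.14, -0.0, -0.0]
wrist_force: [-1.3, 0.3, 2.8]
finger_gap: 0.0
gripper_force: 1.3
```

Call:
{"op": "arm_command", "data": {
  "targets": [
    [0,0,0,0,0,0.002,255],
    [0,0,0,0,0,0.004,255],
    [0,0,0,0,0,0.006,255],
    [0,0,0,0,0,0.008,255],
    [0,0,0,0,0,0.008,255]
  ]
}}

```text
clock: 15.7
tcp_pos: [463.6, -60.9, 34.0]
tcp_rot: [0.99, 0.141, 0.001, -0.0]
wrist_force: [-1.2, 1.7, 5.3]
finger_gap: -0.002
gripper_force: 2.4
```

Call:
{"op": "arm_command", "data": {
  "targets": [
    [0,0,0,0,0,0.002,255],
    [0,0,0,0,0,0.004,255],
    [0,0,0,0,0,0.006,255],
    [0,0,0,0,0,0.008,255],
    [0,0,0,0,0,0.01,255],
    [0,0,0,0,0,0.01,255],
    [0,0,0,0,0,0.01,255],
    [0,0,0,0,0,0.01,255]
  ]
}}

```text
clock: 16.5
tcp_pos: [464.0, -61.3, 24.4]
tcp_rot: [0.99, 0.14, 0.001, 0.0]
wrist_force: [0.7, 1.3, 7.2]
finger_gap: -0.003
gripper_force: 3.2
```

```bash
python3 d.py; python3 - <<'E'
from h import *
c=grab('side','sp');u,v=np.meshgrid(np.arange(265,325),np.arange(165,205));u,v=u.ravel(),v.ravel();P=pts(c,u,v)
r7=np.array([540.9,-29.1]);yh=np.array([.43,.903]);xh=np.array([.903,-.43])
X=(P[:,:2]-r7)@xh+57;Y=(P[:,:2]-r7)@yh-98
k=(c['img'][v,u].max(1)<110)&(np.abs(X)<45)&(P[:,2]>35)&(P[:,2]<80)&(Y<-118)&(Y>-172)
p=np.polyfit(Y[k],P[k,2],1);print(k.sum(),'lip angle ~',np.arctan(p[0]))
E
```

```text
t 16.5 p [464.  -61.3  24.4] F [0.7 1.3 7.2] gap -0.0 q [ 0.35  0.44 -0.42  2.16  0.31  0.6  -1.58] tilt [ 0.002 -0.    -1.   ]
265 lip angle ~ 0.40213452715269776
```

The lip reads about 0.40 rad at 7 N. I'll go 2 mm further for margin, then release slowly and retreat upward.

Call:
{"op": "arm_command", "data": {
  "targets": [
    [0,0,0,0,0,0.001,255],
    [0,0,0,0,0,0.002,255],
    [0,0,0,0,0,0.002,255],
    [0,0,0,0,0,0.002,255],
    [0,0,0,0,0,0.002,255]
  ]
}}

```text
clock: 17.05
tcp_pos: [464.0, -61.4, 22.5]
tcp_rot: [0.99, 0.14, 0.001, 0.0]
wrist_force: [-0.2, 1.6, 8.1]
finger_gap: 0.003
gripper_force: 3.3
```

Call:
{"op": "arm_command", "data": {
  "targets": [
    [0,0,0,0,0,-0.003,255],
    [0,0,0,0,0,-0.006,255],
    [0,0,0,0,0,-0.009,255],
    [0,0,0,0,0,-0.012,255],
    [0,0,0,0,0,-0.015,255],
    [0,0,0,0,0,-0.018,255],
    [0,0,0,0,0,-0.021,255],
    [0,0,0,0,0,-0.024,255],
    [0,0,0,0,0,-0.03,255],
    [0,0,0,0,0,-0.05,255],
    [0,0,0,0,0,-0.08,255],
    [0,0,0,0,0,-0.11,255],
    [0,0,0,0,0,-0.14,255],
    [0,0,0,0,0,-0.16,255],
    [0,0,0,0,0,-0.16,255],
    [0,0,0,0,0,-0.16,255],
    [0,0,0,0,0,-0.16,255]
  ]
}}

```text
clock: 18.75
tcp_pos: [462.1, -60.9, 180.9]
tcp_rot: [0.99, 0.141, -0.001, -0.0]
wrist_force: [0.6, -0.5, -0.3]
finger_gap: 0.007
gripper_force: 0.0
```

```bash
python3 d.py; python3 - <<'E'
from h import *
c=grab('side','se');u,v=np.meshgrid(np.arange(265,325),np.arange(165,205));u,v=u.ravel(),v.ravel();P=pts(c,u,v)
r7=np.array([540.9,-29.1]);yh=np.array([.43,.903]);xh=np.array([.903,-.43])
X=(P[:,:2]-r7)@xh+57;Y=(P[:,:2]-r7)@yh-98
k=(c['img'][v,u].max(1)<110)&(np.abs(X)<45)&(P[:,2]>35)&(P[:,2]<85)&(Y<-118)&(Y>-172)
print(k.sum(),'lip angle ~',np.arctan(np.polyfit(Y[k],P[k,2],1)[0]))
a=pickle.load(open('side1.pkl','rb'))['img'].astype(int);d=np.abs(c['img'].astype(int)-a).max(2)
for n,(x0,x1,y0,y1) in dict(ring=(168,194,228,260),jar=(262,306,298,350),driver=(300,336,264,308)).items():print(n,'changed px',(d[y0:y1,x0:x1]>40).mean().round(3))
E
```

```text
t 18.75 p [462.1 -60.9 180.9] F [ 0.6 -0.5 -0.3] gap 0.01 q [ 0.45  0.2  -0.51  2.03  0.12  0.94 -1.4 ] tilt [-0.002  0.    -1.   ]
610 lip angle ~ -0.002439383802165127
ring changed px 0.0
jar changed px 0.0
driver changed px 0.0
```

The lip is level again, the loose items haven't moved, and the arm is clear.

```bash
python3 -c "
from plant import workorder
print(workorder.finish_job())"
```

```text
the job is handed in; nothing more can be done
None
```

I traced all seven rivets in order with the tip about 7 mm above them, pressed the lip past 0.35 rad (about 0.4 by camera, 8 N), let it spring back level and handed the job in with the arm clear; the reported TCP height read about 31 mm low, so I set heights from the cameras, and the ring, jar and driver showed no change on camera (the cap was never approached or re-checked).

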